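Clamp a power brick in a ratchet lever clamp

TASK

Lay the black power brick flat and lengthwise on the bed of the ratchet clamp, between the open jaw and the stop block, and let go of it. Then swing the lever by its knob in full strokes, to the far end and back, to advance the jaw notch by notch until the brick is held firmly against the stop: you may stop at the first stroke whose end takes a push of about 5.5 N or more at the knob (an empty stroke takes about 1 N), and a stroke too many crushes the case. Work gently, never pressing more than 30 N on the clamp, move the jaw and the ratchet wheel only by the lever and leave the things around alone; at the end leave the lever swung back to its starting end and let go.

Things in the scene. Friction and masses are not known exactly. Their poses are not given: they have to be found in the camera images.
- ratchet_clamp: Ratchet lever clamp, fixed on the bench: dark steel bed plate 150 x 362 x 8 mm (top at z = 8), from y = -74 to 288 mm. Origin on the bench under the axle of the ratchet wheel, z up. It clamps along its own +y on the line x = 15.3 mm: first the jaw (pad face at y = 99 mm when open), then a grey stop block 56 mm wide, 38 mm high; its face is somewhere at y = 215 to 241 mm, not measured.
- seat (a point): Point on top of the bed, on the clamping line at y = 157 mm, axes as the clamp's: if the middle of the brick's underside is put here, the brick is clear of pad and stop wherever the stop is. The jaw then pushes the brick along the bed to the stop.
- ratchet_wheel: Saw-toothed steel wheel, 84 mm across, 12 teeth, z = 24 to 34 mm, on the clamp's axle beneath the lever; origin on the bench under the axle. Each full lever stroke turns it one notch (30 degrees anticlockwise from above), which moves the jaw 8 mm along the clamp's +y; a holding pawl keeps it there. A stroke never gives more than one notch; there is no release.
- lever (a joint): Lever angle (rad), growing anticlockwise from above (the driving stroke); end stops at 0 and 0.85. The notch clicks at 0.64, under load up to 0.70; back below 0.08 the drive pawl takes the next tooth. At q it points from the axle along 2.766 + q rad in the clamp's frame (x towards y), towards the robot. Starts at 0 to 0.6, stays where left (0.3 N friction at the knob). Drive at 0.1 m/s or less.
- lever_knob (a point): Centre of the top of the lever's upright black knob, a vertical cylinder 20 mm across and 50 mm tall (z = 46 to 96 mm), 110 mm from the axle, on the grey lever arm; fixed to the lever. Pinch or cage it from above. The push at the knob on the driving stroke is about 1 N empty, plus 0.14 N for each newton of clamping force; feel it at the far end of the stroke.
- clamp_jaw: Sliding jaw: grey block 60 wide, 12 thick, 34 mm high, and ahead of it (clamp's +y) an aluminium pad 56 wide, 30 high (top at z = 42 mm) on stiff springs (5 N per mm, 22 mm of travel). Origin at the block's foot on the clamping line, z = 9 mm; axes as the clamp's; unloaded pad face 39 mm ahead. Once the brick is at the stop, each notch adds 40 N of clamping.
- brick: Black power-supply brick, 46 (x) x 105 (y) x 30 (z) mm, 0.2 kg, lying flat on the bench; origin at the centre of its underside, long side along its own y. It is to lie along the clamp's y, either way round.
- driver: Bystander: screwdriver with a red and black handle, 166 mm long, right of the clamp. Origin about the middle of its length on the underside.
- solder_reel: Bystander: reel of solder wire, 55 mm across, 46 mm tall, upright, in front of the clamp. Origin at the centre of its underside.
- mug: Bystander: white mug, 83 mm across, 94 mm tall, far left. Origin at the centre of its underside.

How it is judged (in metres and radians):
On the way, in this order (a step that is already met when the one before it is completed fails the run):
1. the brick lies flat and lengthwise on the bed between pad and stop, let go (x of brick in the frame of ratchet_clamp between 0.0013 and 0.0293 m and y of brick in the frame of ratchet_clamp between 0.145 and 0.195 m and z of brick in the frame of ratchet_clamp below 0.014 m and angle between the y axis of brick and the y axis of ratchet_clamp, either way round below 0.12 rad and angle between brick's own z axis and vertical below 0.1 rad and contact force between the fingers and brick below 0.5 N), for 0.2 s.
2. the jaw clamps the brick with 15 N or more (contact force between clamp_jaw and brick above 15 N and x of brick in the frame of ratchet_clamp between 0.0013 and 0.0293 m and y of brick in the frame of ratchet_clamp between 0.145 and 0.195 m and z of brick in the frame of ratchet_clamp below 0.014 m and angle between the y axis of brick and the y axis of ratchet_clamp, either way round below 0.12 rad and angle between brick's own z axis and vertical below 0.1 rad), for 0.3 s.
At the end, for the whole second after the job is handed in: The brick lies flat on the bed (tilt under 0.1 rad), lengthwise (within 0.12 rad) on the clamping line (within 14 mm), its middle 145 to 195 mm from the axle along the clamp's y, at rest and clamped by the jaw with 15 to 90 N; the lever is back within 0.1 rad of its starting end (all of step 2 and contact force between clamp_jaw and brick below 90 N and value of joint lever below 0.1 rad and linear speed of brick below 0.01 m/s); the robot touches nothing.
It fails at once if the jaw presses on the brick with more than 90 N (contact force between clamp_jaw and brick above 90 N).
It fails at once if the fingers press on any part of the clamp with more than 30 N (contact force between the fingers and ratchet_clamp above 30 N).
It fails at once if the fingers push the jaw or the ratchet wheel (more than 5 N) (contact force between the fingers and clamp_jaw above 5 N or contact force between the fingers and ratchet_wheel above 5 N).
It fails at once if a bystander (screwdriver, reel or mug) is moved more than 30 mm (distance of any of driver, solder_reel, mug from where it was at the start of the episode above 0.03 m).
It also fails if it takes over 72 s, if anything falls off the work surface, if the arm or the gripper's body presses on something with over 40 N, if the wrist force passes 120 N, or if a joint passes its speed limit or range.

ROBOT

A 6-joint arm with a two-finger parallel gripper is mounted at the origin on a cart in front of the work surface, level with it; the furniture and walls round the work are solid. World frame = base frame: x ahead of the robot, y to its left, z up, the work surface at z = 0. Lengths are in mm, angles in rad, forces in N, time in s.
With the tool pointing down it reaches from about 350 to 1000 mm from the base axis. Payload 7.1 kg.
Tool frame: the origin (TCP) lies at the very end of the fingers, on their centre line; the grasp point (between the pads) lies 19 mm behind it; z points along the fingers, y is the line along which they close (so a half turn about z gives the same grasp; the last joint's range is limited). The gripper opens to 85 mm and grips with 20 to 120 N. Pads are 22 mm wide; open, the fingers measure 114 mm over their backs; the gripper's body (76 mm by 85 mm) begins 54 mm behind the grasp point. The pads swing forward as they close: fully open they stand 13 mm farther back than shut.
Start: joints at [1.09, 0.423, 1.63, -0, 1.089, -0.019], TCP at [278.443, 559.531, 231.319] pointing down, gripper open.
Joint ranges: [-3, 3], [-0.9, 2.11], [0.09, 2.58], [-1.31, 4.45], [0.11, 2.69], [-2.54, 2.54]. Speed limits (rad/s): [2.39, 2.39, 3.01, 3.14, 3.14, 3.14].

INTERFACE

Orientations are given as a rotation vector (axis times angle).
In Python, from rig import ctrl gives the robot as it stands.
- The arm moves only by the tool step_arm, never from a script. Its argument "increments" is a list that holds one entry, the list of rows, each a list of 7 numbers: the gripper's target within -1 to 1 (shut at 1, half-way at 0, fully open at -1), then the shift along the tool's x, y, z as a fraction of full scale, then the turn, a rotation vector about the tool's x, y, z as a fraction of full scale. A call has 1 to 8 rows; each row is the pose to reach, as a shift and turn from the pose commanded when the call began, along the tool's axes at that moment; what a row does not reach only later rows make up. Full scale, the value 1, is 0.4 m for a shift and 90 degrees for a turn. A row lasts 1/8 s, in which the tool goes at most 62.5 mm and 10.7 degrees, less where a joint would pass 70% of its speed; a pose out of reach is approached as far as the arm can. A call with a number of a shift or a turn outside -1 to 1 is refused whole. A call with a gripper value outside its range is refused whole. The fingers move at their own pace and stop on an object; the grip force is fixed at half the most. Time passes only in rows, so rows that repeat a pose let the fingers close. It gives the time, the measured TCP pose, the force, the opening and the grip force at its end, in the units of the state.
- ctrl.read_state(): the state, without advancing time (a new reading comes with each control period).
- ctrl.read_camera(name): name is "scene" or "top" or "wrist"; returns (picture, depth): 400x640x3 uint8, red, green, blue; 400x640 float32, mm along the optical axis (not along the pixel's ray), 0 where there is no reading.
- ctrl.calibration(name): a dict with "fx", "fy", "cx", "cy" (pixels), "R" (3x3) and "t" (3): a world point X has camera coordinates R X + t. Camera axes: x right, y down, z forward; pixel columns grow to the right and rows downward; lengths in mm; the calibration is good to about 2 mm. A picture is of the moment at which its call begins: read the wrist's pose just before it. calibration takes no time and is no camera call; for the wrist camera it gives the pose at the moment of the call.
- ctrl.job_done(): hands the job in; it is judged then, once.
Trained networks look in the newest picture that a camera, given by its name, has taken for a name from the list of things; names that differ only in an ending like _2 or _b are one class to them, and where a whole thing is asked for, a point or a joint stands for the part that bears it (a point fixed in the world has none). Each returns a list of dicts, best first, with "p" (0 to 1); they miss things now and then, are a little off and sometimes report something else, mostly with a low value. They report only what shows in the picture. A call takes as long as a camera call.
- ctrl.spot_in(camera, target): "position" ([x, y, z] in mm, in world coordinates, good to about 4 mm: the middle of the surface that is visible of it).
- ctrl.trace(camera, target): "mask" (400x640 bool, what is visible of it).
- ctrl.pinpoint(camera, target): "position" ([x, y, z] in mm, in world coordinates, good to about 4 mm: a listed point, or the origin of a listed thing).
The state is a dict: "t": time; "joints": joint angles; "dq": joint speeds; "effort": joint torques, N m; "eef_pos": TCP position; "tool_rot": TCP orientation; "wrist_force": force on the tool from outside, world axes, zero at the start; "ft_torque": the same for the moment, N m; "grip_width": opening from 0.0 (shut) to 1.0 (fully open); "grip_force": force on a finger pad.
Only numpy, scipy, OpenCV 4.12 (cv2) and the standard library are available. Lean on these libraries where they do the work, as an engineer would, in place of code of your own. Each camera call takes 0.05 s, during which the arm holds its last target. There are 200 camera calls.

## Working session

There is one attempt and no reset: what is moved stays moved. The work goes in short steps, Python scripts to look and compute and a tool call to move; the robot and the scene stay as the last step left them, time stands still between calls to the robot, and variables do not carry over. Pictures are saved under pics/ and viewed, at most 10 in all, crops included, and the job is handed in when it is done.

Besides the shell and the picture viewer there is one more tool, called after "Call:" by a JSON object that holds its "method" and its "body". step_arm: Moves the arm, as the interface text tells. Shift numbers are shares of 0.4 m and turn numbers shares of 90 degrees, none past 1 either way. Its arguments: {"type":"object","properties":{"increments":{"type":"array","items":{"type":"array","items":{"type":"array","items":{"type":"number"}}}}},"required":["increments"]}

```bash
mkdir -p pics; ls
cat > h.py <<'E'
import numpy as np, cv2
from rig import ctrl
from scipy.spatial.transform import Rotation as Ro
def save(n,im): cv2.imwrite('pics/'+n,im[...,::-1])
def cloud(cam,depth):
    c=ctrl.calibration(cam);R=np.array(c['R']);t=np.array(c['t'])
    v,u=np.mgrid[:400,:640]
    P=np.stack([(u-c['cx'])/c['fx']*depth,(v-c['cy'])/c['fy']*depth,depth],-1)
    return (P-t)@R
E
python3 - <<'E'
from h import *
s=ctrl.read_state();print(s['eef_pos'],s['tool_rot'],s['t'],s['wrist_force'])
for cam in['top','scene']:
    im,d=ctrl.read_camera(cam);save(cam+'0.png',im);np.save(cam+'0.npy',d)
    C=cloud(cam,d)
    for n in['ratchet_clamp','seat','ratchet_wheel','lever_knob','clamp_jaw','brick','driver','solder_reel','mug']:
        r=ctrl.pinpoint(cam,n)
        print(cam,n,[(np.round(x['position']).tolist(),round(x['p'],2)) for x in r[:2]])
    for n in ['brick','clamp_jaw','lever']:
        r=ctrl.trace(cam,n)
        if r:
            m=r[0]['mask'];np.save(f'{cam}_{n}.npy',m)
            P=C[m&(d>0)];z=np.percentile(P[:,2],80);Q=P[abs(P[:,2]-z)<5][:,:2].astype(np.float32)
            print(n,'z',z,cv2.minAreaRect(Q),Q.mean(0))
E
```

```text
pics
[278.17762221 559.04706406 230.5441332 ] [-7.18921650e-01 -3.05782011e+00  2.34873972e-03] 0.0 [ 0.18711339 -0.40569609  1.1825537 ]
top ratchet_clamp [([590.0, -183.0, 4.0], 0.64), ([639.0, -356.0, 6.0], 0.35)]
top seat [([595.0, -31.0, 8.0], 0.85), ([464.0, 303.0, 4.0], 0.53)]
top ratchet_wheel [([592.0, -180.0, -1.0], 0.52), ([700.0, 347.0, -3.0], 0.27)]
top lever_knob [([488.0, -206.0, 93.0], 0.83), ([598.0, -31.0, 6.0], 0.49)]
top clamp_jaw [([604.0, -121.0, 9.0], 0.52)]
top brick [([464.0, 303.0, 5.0], 0.83)]
top driver [([638.0, -354.0, 6.0], 0.72)]
top solder_reel [([383.0, 134.0, 0.0], 0.76)]
top mug [([701.0, 345.0, -4.0], 0.58), ([591.0, -181.0, 2.0], 0.46)]
brick z 31.39064874385267 ((461.2098693847656, 303.1139831542969), (44.704044342041016, 102.08893585205078), 59.395660400390625) [461.54434 302.52258]
clamp_jaw z 43.3193102790344 ((600.9325561523438, -105.26970672607422), (57.78265380859375, 45.168094635009766), 3.0325686931610107) [ 600.5272  -109.17393]
lever z 48.35150655895637 ((545.6898193359375, -197.17250061035156), (140.49789428710938, 44.99570846557617),
[... 216 characters left out ...]
2.0, 92.0], 0.57)]
scene clamp_jaw [([605.0, -124.0, 9.0], 0.68)]
scene brick [([458.0, 299.0, 2.0], 0.92)]
scene driver [([636.0, -355.0, 6.0], 0.66)]
scene solder_reel [([385.0, 132.0, -2.0], 0.52)]
scene mug [([704.0, 344.0, 1.0], 0.84)]
brick z 31.553889728031628 ((458.1684265136719, 301.5863037109375), (49.094181060791016, 101.51872253417969), 59.78146743774414) [456.70264 298.98587]
clamp_jaw z 42.10749642119876 ((579.399658203125, -110.33621215820312), (91.11540985107422, 49.82927322387695), 14.028701782226562) [ 593.36993 -109.66292]
lever z 69.27973125472907 ((477.4466552734375, -210.55775451660156), (9.339179992675781, 17.945125579833984), 32.51477813720703) [ 477.62778 -210.02849]
```

Run:
```python
from h import *
d=np.load('top0.npy');C=cloud('top',d)
R=(C[...,0]>470)&(C[...,0]<720)&(C[...,1]>-300)&(C[...,1]<160)&(d>0)
for lo,hi in [(5,12),(34,60)]:
    m=R&(C[...,2]>lo)&(C[...,2]<hi)
    n,l,st,ce=cv2.connectedComponentsWithStats(m.astype(np.uint8))
    for i in range(1,n):
        if st[i,4]>150:
            Q=C[l==i];print(lo,st[i],np.median(Q[:,2]).round(1),[np.round(x,1) for x in cv2.minAreaRect(Q[:,:2].astype(np.float32))])
z=C[...,2];b=R&(z>-5)&(z<4);print('bench',np.median(z[b]))
im=cv2.imread('pics/top0.png');cv2.imwrite('pics/v1.png',im)
```

```text
5 [ 295  158  127   72 3758] 7.7 [array([587.9, -86.9]), array([189.3, 392.7]), np.float64(9.7)]
34 [378 183  25  52 489] 44.8 [array([ 555.1, -198.8]), array([156.3,  69.5]), np.float64(24.5)]
bench 1.2445307083072663
```

View pics/top0.png

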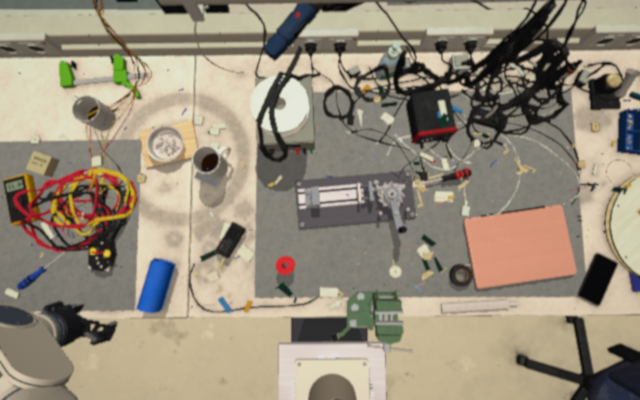

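```bash
cat >> h.py <<'E'
def to(x,y,z,psi):
    """increments to a pointing-down pose with tool y along world angle psi (deg, mod 180)"""
    s=ctrl.read_state();p=np.array(s['eef_pos']);R=Ro.from_rotvec(s['tool_rot'])
    cur=R.as_matrix()[:,1];c=np.degrees(np.arctan2(cur[1],cur[0]))
    dpsi=(psi-c+90)%180-90;a=np.radians(c+dpsi)
    T=np.array([[-np.sin(a),np.cos(a),0],[np.cos(a),np.sin(a),0],[0,0,-1]]).T
    if np.linalg.det(T)<0:T[:,0]*=-1
    sh=R.inv().apply(np.array([x,y,z])-p)/400
    tu=(R.inv()*Ro.from_matrix(T)).as_rotvec()/(np.pi/2)
    print('t',round(s['t'],2),'at',p.round(1),'psi',round(c,2),'shift',sh.round(4).tolist(),'turn',tu.round(4).tolist(),'mm',round(400*np.linalg.norm(sh)),'F',np.round(s['wrist_force'],1),'w',round(s['grip_width'],3))
E
python3 -c "
from h import *
to(461,302,200,59.4)"
```

```text
t 1.3 at [278.5 559.5 231.3] psi 63.54 shift [-0.6954, -0.3731, 0.0784] turn [0.0, 0.0, 0.046] mm 317 F [ 0.3 -0.2  1.3] w 1.0
```

Call:
{"method": "step_arm", "body": {"increments": [[[-1,-0.695,-0.373,0.078,0,0,0.046],[-1,-0.695,-0.373,0.078,0,0,0.046],[-1,-0.695,-0.373,0.078,0,0,0.046],[-1,-0.695,-0.373,0.078,0,0,0.046],[-1,-0.695,-0.373,0.078,0,0,0.046],[-1,-0.695,-0.373,0.078,0,0,0.046],[-1,-0.695,-0.373,0.078,0,0,0.046],[-1,-0.695,-0.373,0.078,0,0,0.046]]]}}

```text
t: 2.3
eef_pos: [460.3, 303.2, 200.3]
tool_rot: [-0.827, -3.031, -0.001]
wrist_force: [-0.3, 0.7, 0.1]
grip_width: 0.999
grip_force: 0.0
```

Run:
```python
from h import *
to(461,302,60,59.4)
im,d=ctrl.read_camera('wrist');save('w1.png',im);C=cloud('wrist',d)
r=ctrl.trace('wrist','brick');print(len(r))
if r:
    m=r[0]['mask'];P=C[m&(d>0)];z=np.percentile(P[:,2],80);Q=P[abs(P[:,2]-z)<4][:,:2].astype(np.float32)
    print(r[0]['p'],z,cv2.minAreaRect(Q),m.sum(),np.argwhere(m).min(0),np.argwhere(m).max(0))
```

```text
t 2.3 at [460.3 303.2 200.3] psi 59.48 shift [-0.0031, -0.0017, 0.3507] turn [0.0002, -0.0001, 0.0009] mm 140 F [-0.3  0.7  0.1] w 0.999
1
0.78 31.038739538254973 ((461.47515869140625, 304.24371337890625), (45.23772048950195, 103.73587036132812), 59.823429107666016) 4997 [123 297] [230 345]
```

View pics/w1.png

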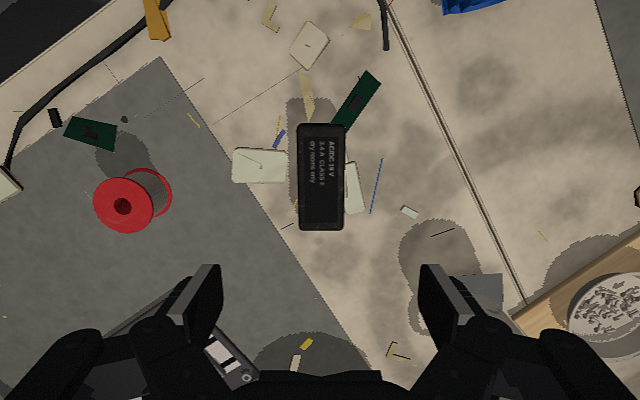

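Call:
{"method": "step_arm", "body": {"increments": [[[-1,0,0.003,0.14,0,0,0],[-1,0,0.003,0.28,0,0,0],[-1,0,0.003,0.38,0,0,0],[-1,0,0.003,0.44,0,0,0],[-1,0,0.003,0.47,0,0,0],[-1,0,0.003,0.49,0,0,0],[-1,0,0.003,0.49,0,0,0],[-0.4,0,0.003,0.49,0,0,0]]]}}

```text
t: 3.4
eef_pos: [462.0, 303.5, 5.0]
tool_rot: [0.829, 3.029, 0.002]
wrist_force: [-0.5, -1.0, -0.1]
grip_width: 0.823
grip_force: 0.0
```

Call:
{"method": "step_arm", "body": {"increments": [[[1,0,0,0,0,0,0],[1,0,0,0,0,0,0],[1,0,0,0,0,0,0],[1,0,0,0,0,0,0],[1,0,0,0,0,0,0],[1,0,0,0,0,0,0]]]}}

```text
t: 4.15
eef_pos: [462.0, 303.4, 5.1]
tool_rot: [0.829, 3.029, 0.002]
wrist_force: [-0.3, 0.2, 5.5]
grip_width: 0.526
grip_force: 62.7
```

Call:
{"method": "step_arm", "body": {"increments": [[[1,0,0,-0.12,0,0,0],[1,0,0,-0.25,0,0,0],[1,0,0,-0.4,0,0,0],[1,0,0,-0.5,0,0,0],[1,0,0,-0.5,0,0,0]]]}}

```text
t: 4.78
eef_pos: [463.3, 304.2, 207.9]
tool_rot: [0.828, 3.025, 0.009]
wrist_force: [1.4, -0.1, -1.7]
grip_width: 0.529
grip_force: 62.6
```

```bash
python3 -c "
from h import *
to(590,-35,205,3.7)"
```

```text
t 4.78 at [463.3 304.2 207.9] psi 59.39 shift [-0.7044, -0.5686, 0.0059] turn [0.0049, -0.0, 0.6188] mm 362 F [ 1.4 -0.1 -1.7] w 0.529
```

Call:
{"method": "step_arm", "body": {"increments": [[[1,-0.09,-0.07,0,0,0,0.08],[1,-0.2,-0.16,0,0,0,0.18],[1,-0.3,-0.24,0,0,0,0.28],[1,-0.4,-0.32,0,0,0,0.38],[1,-0.5,-0.4,0,0,0,0.47],[1,-0.6,-0.49,0,0,0,0.55],[1,-0.704,-0.569,0,0,0,0.619],[1,-0.704,-0.569,0,0,0,0.619]]]}}

```text
t: 5.78
eef_pos: [588.1, -39.3, 202.5]
tool_rot: [-2.154, -2.286, 0.002]
wrist_force: [-0.0, 0.5, -1.3]
grip_width: 0.528
grip_force: 62.4
```

Run:
```python
from h import *
to(594,-28,205,3.7)
im,d=ctrl.read_camera('wrist');save('w2.png',im);C=cloud('wrist',d);np.savez('w2.npz',C=C,d=d,im=im)
for n in['seat','lever_knob','clamp_jaw','ratchet_wheel','ratchet_clamp']:
    print(n,[(np.round(x['position'],1).tolist(),round(x['p'],2)) for x in ctrl.pinpoint('wrist',n)[:2]])
m=(d>0)&(C[...,2]>4)&(C[...,2]<13)&(abs(C[...,0]-590)<130)
P=C[m];print(len(P),np.percentile(P,[1,99],axis=0))
```

```text
t 5.78 at [588.1 -39.3 202.5] psi 3.41 shift [0.0272, 0.0163, -0.0064] turn [-0.001, 0.0001, -0.0032] mm 13 F [-0.   0.5 -1.3] w 0.528
seat [([596.1, -29.2, 10.7], 0.73)]
lever_knob []
clamp_jaw []
ratchet_wheel []
ratchet_clamp []
21125 [[ 495.25738579 -236.43476822    4.16945579]
 [ 668.61953386  107.51576674   10.5932744 ]]
```

View pics/w2.png

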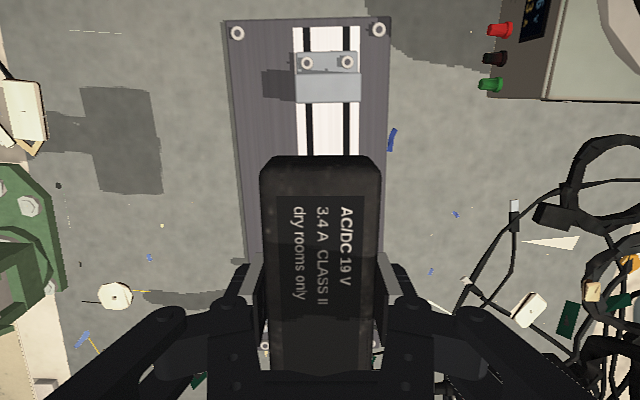

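Run:
```python
from h import *
D=np.load('w2.npz');C=D['C'];d=D['d']
z=C[...,2]
m=((z>34)&(z<48)&(C[...,1]>20)&(abs(C[...,0]-590)<80)).astype(np.uint8)
n,l,st,ce=cv2.connectedComponentsWithStats(m);i=1+st[1:,4].argmax()
Q=C[l==i];print('stop',np.median(Q[:,2]),cv2.minAreaRect(Q[:,:2].astype(np.float32)),Q.min(0),Q.max(0))
# plate edges: per row leftmost/rightmost with z>4.5, rows 25..150
L=[];Rr=[]
for r in range(25,150,3):
    c=np.where((z[r]>4.8)&(abs(C[r,:,0]-590)<110)&(d[r]>0))[0]
    L.append(C[r,c.min(),:2]);Rr.append(C[r,c.max(),:2])
for E in(L,Rr):
    E=np.array(E);a,b=np.polyfit(E[:,1],E[:,0],1)
    res=E[:,0]-a*E[:,1]-b;k=abs(res)<3;a,b=np.polyfit(E[k,1],E[k,0],1)
    print('edge yaw',-np.degrees(np.arctan(a)),'x at y=80',a*80+b,'x at -28',a*-28+b,k.sum())
T=[]
for c in range(240,378,3):
    r=np.where((z[:,c]>4.8)&(C[:,c,1]<130)&(d[:,c]>0))[0];T.append(C[r.min(),c,:2])
T=np.array(T);a,b=np.polyfit(T[:,0],T[:,1],1);print('far edge',np.degrees(np.arctan(a)),'y at 590',a*590+b)
```

```text
stop 46.23234424830485 ((589.06591796875, 45.960296630859375), (55.515846252441406, 24.075237274169922), 5.015020847320557) [560.61892883  32.48160665  42.17855857] [617.44585803  59.69013087  47.98506627]
edge yaw 4.888027299668573 x at y=80 495.6148395398185 x at -28 504.85097218287285 42
edge yaw 6.342812607553023 x at y=80 644.1958305105514 x at -28 656.200831734004 39
far edge 4.549787306133154 y at 590 106.61183511851013
```

```bash
python3 -c "
from h import *
to(594,-25,62,4.7)"
```

```text
t 6.08 at [587.3 -34.9 203.7] psi 3.8 shift [0.0235, 0.0187, 0.3542] turn [-0.0007, -0.0002, -0.01] mm 142 F [-0.1 -0.2 -1.9] w 0.53
```

Call:
{"method": "step_arm", "body": {"increments": [[[1,0.023,0.019,0.08,0,0,-0.01],[1,0.023,0.019,0.17,0,0,-0.01],[1,0.023,0.019,0.26,0,0,-0.01],[1,0.023,0.019,0.32,0,0,-0.01],[1,0.023,0.019,0.354,0,0,-0.01],[1,0.023,0.019,0.354,0,0,-0.01],[1,0.023,0.019,0.354,0,0,-0.01]]]}}

```text
t: 6.95
eef_pos: [595.8, -26.3, 63.5]
tool_rot: [2.129, 2.308, 0.002]
wrist_force: [0.0, 0.4, -1.3]
grip_width: 0.522
grip_force: 62.5
```

Run:
```python
from h import *
to(594,-25,13.5,4.7)
im,d=ctrl.read_camera('wrist');save('w3.png',im);C=cloud('wrist',d);z=C[...,2]
for nm,lo,hi,ylo,yhi in(('stop',42,50,20,80),('brick',78,95,-100,60)):
    m=((z>lo)&(z<hi)&(C[...,1]>ylo)&(C[...,1]<yhi)&(abs(C[...,0]-592)<60)).astype(np.uint8)
    n,l,st,ce=cv2.connectedComponentsWithStats(m)
    if n>1:
        i=1+st[1:,4].argmax();Q=C[l==i];print(nm,st[i],np.median(Q[:,2]),cv2.minAreaRect(Q[:,:2].astype(np.float32)),Q.max(0),Q.min(0))
```

```text
t 6.95 at [595.8 -26.3  63.5] psi 4.62 shift [0.0035, -0.0044, 0.1251] turn [0.0011, 0.0002, -0.0009] mm 50 F [ 0.   0.4 -1.3] w 0.522
stop [ 258   84  123   54 6460] 46.457970696899935 ((590.3572387695312, 44.10307312011719), (56.19779968261719, 23.90012550354004), 4.607753753662109) [618.84815121  58.02504026  48.92400663] [561.73872552  30.33130926  43.06392267]
brick [  226   161   190   215 25227] 88.96676398189882 ((595.8399047851562, -19.42914581298828), (72.56832885742188, 94.05670928955078), 4.994750499725342) [632.03614905  28.80367413  94.98291174] [559.71091352 -66.69650741  78.0110134 ]
```

View pics/w3.png

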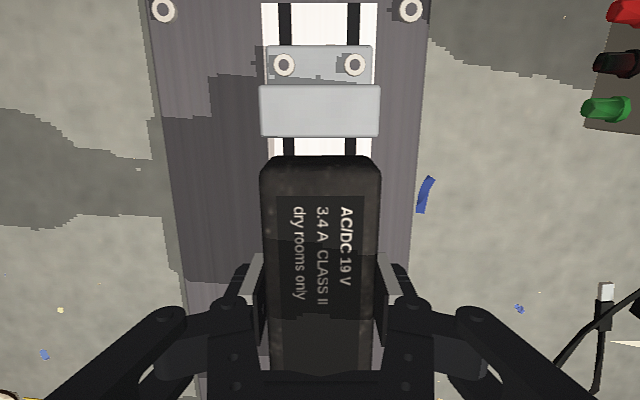

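Call:
{"method": "step_arm", "body": {"increments": [[[1,-0.001,0,0.04,0,0,0],[1,-0.001,0,0.08,0,0,0],[1,-0.001,0,0.105,0,0,0],[1,-0.001,0,0.115,0,0,0],[1,-0.001,0,0.122,0,0,0],[1,-0.001,0,0.126,0,0,0],[1,-0.001,0,0.126,0,0,0]]]}}

```text
t: 7.88
eef_pos: [595.1, -26.9, 13.1]
tool_rot: [2.131, 2.309, 0.0]
wrist_force: [-3.2, 0.8, 6.1]
grip_width: 0.526
grip_force: 63.2
```

Call:
{"method": "step_arm", "body": {"increments": [[[-0.5,0,0,0,0,0,0],[-0.5,0,0,0,0,0,0],[-0.5,0,0,0,0,0,0],[-0.5,0,0,-0.03,0,0,0],[-0.5,0,0,-0.1,0,0,0],[-0.5,0,0,-0.22,0,0,0],[-0.5,0,0,-0.35,0,0,0],[-0.5,0,0,-0.45,0,0,0]]]}}

```text
t: 8.88
eef_pos: [595.5, -26.9, 195.2]
tool_rot: [2.129, 2.307, 0.002]
wrist_force: [1.0, -0.1, -1.0]
grip_width: 0.745
grip_force: 0.0
```

Run:
```python
from h import *
im,d=ctrl.read_camera('wrist');save('w4.png',im);C=cloud('wrist',d);z=C[...,2]
m=((z>35)&(z<43)&(C[...,1]<32)&(C[...,1]>-100)&(abs(C[...,0]-592)<60)).astype(np.uint8)
r=ctrl.trace('wrist','brick')
for x in r[:1]:
    Q=C[x['mask']&(d>0)&(z>30)];print(x['p'],np.median(Q[:,2]),cv2.minAreaRect(Q[:,:2].astype(np.float32)))
im,d=ctrl.read_camera('top')
for n in('brick','lever_knob','seat'):print(n,[(np.round(x['position'],1).tolist(),round(x['p'],2)) for x in ctrl.pinpoint('top',n)[:2]])
to(520,-150,240,4.6)
```

```text
0.66 43.43474216960692 ((599.7843627929688, -25.83118438720703), (45.88907241821289, 104.85186004638672), 4.5950236320495605)
brick [([597.6, -24.9, 15.9], 0.74)]
lever_knob [([487.2, -205.4, 92.4], 0.72)]
seat [([595.3, -33.4, 5.6], 0.59)]
t 9.18 at [594.1 -26.8 191.3] psi 4.59 shift [-0.2922, -0.2096, -0.1215] turn [-0.0011, -0.0002, -0.0001] mm 152 F [-0.6 -0.9  0. ] w 0.753
```

View pics/w4.png

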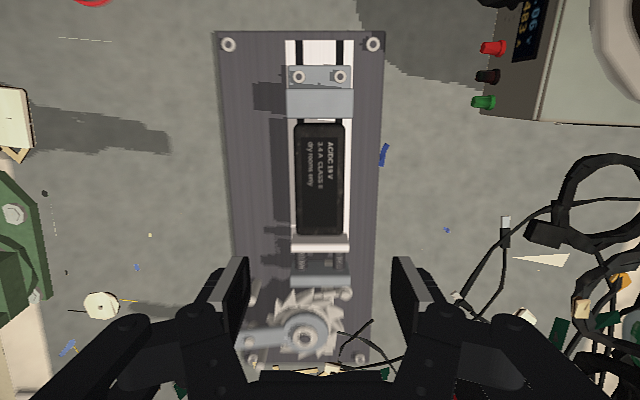

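Run:
```python
from h import *
to(487,-205,200,102)
print(np.round(ctrl.read_state()['joints'],3))
```

```text
t 9.18 at [594.1 -26.8 191.3] psi 4.59 shift [-0.4227, -0.3026, -0.0214] turn [-0.001, 0.0007, 0.9177] mm 208 F [-0.6 -0.9  0. ] w 0.753
[-0.065  0.428  1.728  0.     0.987 -0.145]
```

Call:
{"method": "step_arm", "body": {"increments": [[[-0.1,-0.05,-0.04,-0.021,0,0,0.1],[-0.1,-0.1,-0.08,-0.021,0,0,0.21],[-0.1,-0.17,-0.13,-0.021,0,0,0.32],[-0.1,-0.24,-0.18,-0.021,0,0,0.43],[-0.1,-0.31,-0.23,-0.021,0,0,0.54],[-0.1,-0.38,-0.27,-0.021,0,0,0.65],[-0.1,-0.423,-0.303,-0.021,0,0,0.76],[-0.1,-0.423,-0.303,-0.021,0,0,0.87]]]}}

```text
t: 10.18
eef_pos: [486.0, -206.0, 198.9]
tool_rot: [-3.11, -0.433, 0.005]
wrist_force: [-0.2, -0.9, 0.1]
grip_width: 0.548
grip_force: 0.0
```

Run:
```python
from h import *
im,d=ctrl.read_camera('wrist');save('w5.png',im);C=cloud('wrist',d);z=C[...,2]
for n in('lever_knob','ratchet_wheel','ratchet_clamp'):print(n,[(np.round(x['position'],1).tolist(),round(x['p'],2)) for x in ctrl.pinpoint('wrist',n)[:2]])
m=((z>88)&(z<104)&(abs(C[...,0]-488)<40)&(abs(C[...,1]+204)<40)&(d>0))
Q=C[m];print(len(Q),Q.mean(0) if len(Q) else 0, cv2.minEnclosingCircle(Q[:,:2].astype(np.float32)) if len(Q) else 0)
to(487,-205,200,102)
```

```text
lever_knob [([483.1, -208.8, 95.0], 0.97)]
ratchet_wheel []
ratchet_clamp [([592.3, -186.7, -0.1], 0.74)]
493 [ 488.00501051 -205.37973804   94.72556111] ((486.4159851074219, -205.70399475097656), 9.976751327514648)
t 10.38 at [ 487.2 -204.9  199.5] psi -73.5 shift [-0.0006, 0.0001, -0.0013] turn [-0.0008, 0.001, 0.0501] mm 1 F [-0.7 -0.   0.6] w 0.553
```

View pics/w5.png

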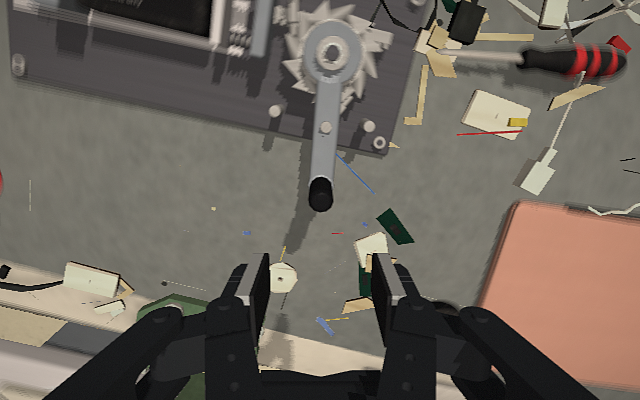

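Call:
{"method": "step_arm", "body": {"increments": [[[-0.1,0,0,0.08,0,0,0.05],[-0.1,0,0,0.17,0,0,0.05],[-0.1,0,0,0.25,0,0,0.05],[-0.1,0,0,0.31,0,0,0.05],[-0.1,0,0,0.344,0,0,0.05],[-0.1,0,0,0.344,0,0,0.05],[0.36,0,0,0.344,0,0,0.05],[0.36,0,0,0.344,0,0,0.05]]]}}

```text
t: 11.38
eef_pos: [488.4, -205.5, 63.9]
tool_rot: [3.124, 0.323, 0.002]
wrist_force: [0.2, -0.5, -0.1]
grip_width: 0.321
grip_force: 0.0
```

```bash
cat >> h.py <<'E'
A=np.array([594,-182.5]);YAW=4.65
def arc(qs,r=110):
    """rows (shift,turn z) along the lever arc: TCP at lever angles qs"""
    s=ctrl.read_state();p=np.array(s['eef_pos']);R=Ro.from_rotvec(s['tool_rot']);M=R.as_matrix()
    f0=np.arctan2(p[1]-A[1],p[0]-A[0]);off=np.radians(YAW)+2.766
    print('t',round(s['t'],2),'tcp q',round((f0-off)%(2*np.pi),3),'r',np.hypot(*(p[:2]-A)).round(1),'z',p[2].round(1),'F',np.round(s['wrist_force'],2),'Ft',round(float(s['wrist_force'][:2]@np.array([-np.sin(f0),np.cos(f0)])),2),'w',round(s['grip_width'],3))
    psi0=np.arctan2(M[1,1],M[0,1])
    for q in qs:
        a=off+q;w=np.array([A[0]+r*np.cos(a),A[1]+r*np.sin(a),62])
        d=(a+np.pi/2-psi0+np.pi/2)%np.pi-np.pi/2
        print(q,(M.T@(w-p)/400).round(4).tolist(),'turn z',round(-d/(np.pi/2),4))
E
python3 -c "
from h import *
arc([.45,.4,.35,.3,.25,.2,.15,.1])"
```

```text
t 11.38 tcp q 0.509 r 108.1 z 63.9 F [ 0.2  -0.48 -0.15] Ft 0.51 w 0.321
0.45 [-0.0045, -0.0161, 0.0046] turn z 0.0322
0.4 [-0.0035, -0.0298, 0.0046] turn z 0.0641
0.35 [-0.0018, -0.0434, 0.0046] turn z 0.0959
0.3 [0.0006, -0.057, 0.0046] turn z 0.1277
0.25 [0.0037, -0.0704, 0.0046] turn z 0.1596
0.2 [0.0075, -0.0836, 0.0046] turn z 0.1914
0.15 [0.0119, -0.0966, 0.0046] turn z 0.2232
0.1 [0.0169, -0.1094, 0.0046] turn z 0.255
```

Call:
{"method": "step_arm", "body": {"increments": [[[0.36,-0.004,-0.016,0.005,0,0,0.032],[0.36,-0.003,-0.03,0.005,0,0,0.064],[0.36,-0.002,-0.043,0.005,0,0,0.096],[0.36,0.001,-0.057,0.005,0,0,0.128],[0.36,0.004,-0.07,0.005,0,0,0.16],[0.36,0.008,-0.084,0.005,0,0,0.191],[0.36,0.012,-0.097,0.005,0,0,0.223],[0.36,0.017,-0.109,0.005,0,0,0.255]]]}}

```text
t: 12.38
eef_pos: [486.2, -161.3, 61.8]
tool_rot: [3.126, -0.308, 0.003]
wrist_force: [0.2, -1.2, -0.3]
grip_width: 0.32
grip_force: 0.4
```

```bash
python3 -c "
from h import *
arc([.08,.06,.04,.02,0,-.02])"
```

```text
t 12.38 tcp q 0.101 r 109.9 z 61.8 F [ 0.2  -1.19 -0.33] Ft 1.13 w 0.32
0.08 [-0.0003, -0.0057, -0.0005] turn z 0.0116
0.06 [-0.0001, -0.0112, -0.0005] turn z 0.0243
0.04 [0.0002, -0.0167, -0.0005] turn z 0.0371
0.02 [0.0005, -0.0221, -0.0005] turn z 0.0498
0 [0.001, -0.0276, -0.0006] turn z 0.0625
-0.02 [0.0016, -0.0331, -0.0006] turn z 0.0753
```

Call:
{"method": "step_arm", "body": {"increments": [[[0.36,0,-0.006,0,0,0,0.012],[0.36,0,-0.011,0,0,0,0.024],[0.36,0,-0.017,0,0,0,0.037],[0.36,0,-0.022,0,0,0,0.05],[0.36,0.001,-0.025,0,0,0,0.055],[0.36,0.001,-0.028,0,0,0,0.062]]]}}

```text
t: 13.12
eef_pos: [488.0, -150.2, 60.9]
tool_rot: [3.108, -0.458, -0.0]
wrist_force: [-0.3, -1.6, 0.2]
grip_width: 0.321
grip_force: 0.3
```

Run:
```python
from h import *
arc([-.01,-.02,-.03])
im,d=ctrl.read_camera('top')
for n in('lever_knob','ratchet_clamp'):print(n,[(np.round(x['position'],1).tolist(),round(x['p'],2)) for x in ctrl.pinpoint('top',n)[:2]])
```

```text
t 13.12 tcp q 6.282 r 110.8 z 60.9 F [-0.29 -1.56  0.2 ] Ft 1.58 w 0.321
-0.01 [0.002, -0.0023, -0.0028] turn z 0.0075
-0.02 [0.002, -0.0051, -0.0028] turn z 0.0139
-0.03 [0.0021, -0.0078, -0.0028] turn z 0.0202
lever_knob []
ratchet_clamp [([589.7, -182.2, 5.8], 0.84)]
```

Call:
{"method": "step_arm", "body": {"increments": [[[0.36,0.002,-0.0025,0,0,0,0.007],[0.36,0.002,-0.005,0,0,0,0.014],[0.36,0.002,-0.005,0,0,0,0.014]]]}}

```text
t: 13.65
eef_pos: [489.3, -148.6, 60.9]
tool_rot: [3.103, -0.492, -0.0]
wrist_force: [-0.0, -1.2, 0.3]
grip_width: 0.318
grip_force: 0.9
```

Call:
{"method": "step_arm", "body": {"increments": [[[0.36,0,-0.003,0,0,0,0.007],[0.36,0,-0.005,0,0,0,0.012]]]}}

```text
t: 13.9
eef_pos: [489.7, -148.3, 60.9]
tool_rot: [3.096, -0.519, 0.0]
wrist_force: [-4.7, -18.9, -1.6]
grip_width: 0.32
grip_force: 9.3
```

```bash
python3 -c "
from h import *
arc([0])"
```

```text
t 13.9 tcp q 6.261 r 109.8 z 60.9 F [ -4.67 -18.87  -1.63] Ft 19.39 w 0.32
0 [-0.0004, 0.0061, -0.0028] turn z -0.024
```

```bash
python3 -c "
from h import *
arc([.06,.14,.22,.30,.38,.46,.54,.62])"
```

```text
t 13.9 tcp q 6.261 r 109.8 z 60.9 F [ -4.67 -18.87  -1.63] Ft 19.39 w 0.32
0.06 [0.0007, 0.0225, -0.0027] turn z -0.0622
0.14 [0.0037, 0.0443, -0.0027] turn z -0.1131
0.22 [0.0085, 0.0658, -0.0026] turn z -0.1641
0.3 [0.0149, 0.0868, -0.0026] turn z -0.215
0.38 [0.023, 0.1072, -0.0025] turn z -0.2659
0.46 [0.0327, 0.127, -0.0025] turn z -0.3169
0.54 [0.044, 0.1459, -0.0024] turn z -0.3678
0.62 [0.0567, 0.1638, -0.0024] turn z -0.4187
```

Call:
{"method": "step_arm", "body": {"increments": [[[0.36,0.001,0.023,-0.002,0,0,-0.062],[0.36,0.004,0.044,-0.002,0,0,-0.113],[0.36,0.009,0.066,-0.002,0,0,-0.164],[0.36,0.015,0.087,-0.002,0,0,-0.215],[0.36,0.023,0.107,-0.002,0,0,-0.266],[0.36,0.033,0.127,-0.002,0,0,-0.317],[0.36,0.044,0.146,-0.002,0,0,-0.368],[0.36,0.057,0.164,-0.002,0,0,-0.419]]]}}

```text
t: 14.9
eef_pos: [489.4, -215.7, 61.5]
tool_rot: [-3.098, -0.512, 0.002]
wrist_force: [-2.4, 1.2, 1.0]
grip_width: 0.322
grip_force: 1.0
```

```bash
python3 -c "
from h import *
arc([.66,.70,.74,.78,.80,.82])"
```

```text
t 14.9 tcp q 0.602 r 109.8 z 61.5 F [-2.43  1.24  1.01] Ft -1.92 w 0.322
0.66 [-0.0004, 0.016, -0.0013] turn z -0.0242
0.7 [0.0002, 0.027, -0.0013] turn z -0.0497
0.74 [0.0013, 0.0379, -0.0013] turn z -0.0751
0.78 [0.0028, 0.0488, -0.0013] turn z -0.1006
0.8 [0.0037, 0.0543, -0.0013] turn z -0.1133
0.82 [0.0047, 0.0597, -0.0014] turn z -0.1261
```

Call:
{"method": "step_arm", "body": {"increments": [[[0.36,0,0.016,-0.001,0,0,-0.024],[0.36,0,0.027,-0.001,0,0,-0.05],[0.36,0.001,0.038,-0.001,0,0,-0.075],[0.36,0.003,0.049,-0.001,0,0,-0.1],[0.36,0.004,0.054,-0.001,0,0,-0.113],[0.36,0.005,0.06,-0.001,0,0,-0.126]]]}}

```text
t: 15.65
eef_pos: [499.4, -238.0, 62.0]
tool_rot: [-3.034, -0.813, 0.001]
wrist_force: [-1.0, 0.9, -1.0]
grip_width: 0.321
grip_force: 0.7
```

Run:
```python
from h import *
arc([.74,.66,.58,.50,.42,.34,.26,.18])
im,d=ctrl.read_camera('top');C=cloud('top',d)
for n in('clamp_jaw','brick','lever_knob'):print(n,[(np.round(x['position'],1).tolist(),round(x['p'],2)) for x in ctrl.pinpoint('top',n)[:1]])
```

```text
t 15.65 tcp q 0.825 r 109.6 z 62.0 F [-1.04  0.93 -0.99] Ft -1.33 w 0.321
0.74 [-0.0001, -0.0233, -0.0] turn z 0.0498
0.66 [0.0025, -0.0451, -0.0] turn z 0.1007
0.58 [0.0069, -0.0667, 0.0] turn z 0.1516
0.5 [0.0129, -0.0878, 0.0] turn z 0.2026
0.42 [0.0206, -0.1084, 0.0] turn z 0.2535
0.34 [0.0299, -0.1284, 0.0] turn z 0.3044
0.26 [0.0408, -0.1475, 0.0] turn z 0.3554
0.18 [0.0532, -0.1656, 0.0001] turn z 0.4063
clamp_jaw [([603.4, -110.3, 10.4], 0.63)]
brick [([597.9, -20.9, 12.2], 0.78)]
lever_knob [([494.4, -234.8, 96.9], 0.67)]
```

Call:
{"method": "step_arm", "body": {"increments": [[[0.36,0,-0.023,0,0,0,0.05],[0.36,0.003,-0.045,0,0,0,0.1],[0.36,0.007,-0.067,0,0,0,0.152],[0.36,0.013,-0.088,0,0,0,0.203],[0.36,0.021,-0.108,0,0,0,0.254],[0.36,0.03,-0.128,0,0,0,0.304],[0.36,0.041,-0.148,0,0,0,0.355],[0.36,0.053,-0.166,0,0,0,0.406]]]}}

```text
t: 16.85
eef_pos: [485.7, -170.1, 62.5]
tool_rot: [3.135, -0.184, 0.003]
wrist_force: [0.8, -1.3, -1.0]
grip_width: 0.32
grip_force: 0.5
```

```bash
python3 -c "
from h import *
arc([.12,.07,.03,0.01,0,0])"
```

```text
t 16.85 tcp q 0.181 r 109.0 z 62.5 F [ 0.76 -1.28 -0.98] Ft 1.19 w 0.32
0.12 [-0.002, -0.0167, 0.0011] turn z 0.0363
0.07 [-0.0009, -0.0304, 0.0011] turn z 0.0681
0.03 [0.0005, -0.0413, 0.0011] turn z 0.0936
0.01 [0.0014, -0.0467, 0.0011] turn z 0.1063
0 [0.0018, -0.0495, 0.0011] turn z 0.1127
0 [0.0018, -0.0495, 0.0011] turn z 0.1127
```

Call:
{"method": "step_arm", "body": {"increments": [[[0.36,-0.002,-0.017,0.001,0,0,0.036],[0.36,-0.001,-0.03,0.001,0,0,0.068],[0.36,0,-0.041,0.001,0,0,0.094],[0.36,0.001,-0.047,0.001,0,0,0.106],[0.36,0.002,-0.05,0.001,0,0,0.113],[0.36,0.002,-0.05,0.001,0,0,0.113]]]}}

```text
t: 17.6
eef_pos: [488.1, -150.3, 61.8]
tool_rot: [-3.108, 0.457, -0.0]
wrist_force: [1.5, -0.2, -0.3]
grip_width: 0.324
grip_force: 0.0
```

```bash
python3 -c "
from h import *
arc([.06,.14,.22,.30,.38,.46,.54,.62])"
```

```text
t 17.6 tcp q 6.283 r 110.7 z 61.8 F [ 1.51 -0.24 -0.29] Ft -0.21 w 0.324
0.06 [0.0023, 0.0167, -0.0006] turn z -0.0366
0.14 [0.0044, 0.0385, -0.0006] turn z -0.0876
0.22 [0.0083, 0.0602, -0.0006] turn z -0.1385
0.3 [0.0139, 0.0815, -0.0006] turn z -0.1894
0.38 [0.0212, 0.1022, -0.0006] turn z -0.2403
0.46 [0.0301, 0.1223, -0.0006] turn z -0.2913
0.54 [0.0406, 0.1416, -0.0006] turn z -0.3422
0.62 [0.0526, 0.1601, -0.0006] turn z -0.3931
```

Call:
{"method": "step_arm", "body": {"increments": [[[0.36,0.002,0.017,0,0,0,-0.037],[0.36,0.004,0.038,0,0,0,-0.088],[0.36,0.008,0.06,0,0,0,-0.138],[0.36,0.014,0.081,0,0,0,-0.189],[0.36,0.021,0.102,0,0,0,-0.24],[0.36,0.03,0.122,0,0,0,-0.291],[0.36,0.041,0.142,0,0,0,-0.342],[0.36,0.053,0.16,0,0,0,-0.393]]]}}

```text
t: 18.6
eef_pos: [488.7, -217.3, 61.5]
tool_rot: [-3.098, -0.512, 0.003]
wrist_force: [-2.7, 4.5, 2.6]
grip_width: 0.32
grip_force: 2.1
```

```bash
python3 -c "
from h import *
arc([.66,.70,.74,.78,.80,.82])"
```

```text
t 18.6 tcp q 0.614 r 110.9 z 61.5 F [-2.65  4.47  2.55] Ft -5.07 w 0.32
0.66 [0.0023, 0.0128, -0.0012] turn z -0.0241
0.7 [0.0029, 0.0237, -0.0013] turn z -0.0495
0.74 [0.004, 0.0347, -0.0013] turn z -0.075
0.78 [0.0055, 0.0456, -0.0013] turn z -0.1005
0.8 [0.0065, 0.051, -0.0013] turn z -0.1132
0.82 [0.0075, 0.0564, -0.0013] turn z -0.1259
```

Call:
{"method": "step_arm", "body": {"increments": [[[0.36,0.002,0.013,-0.001,0,0,-0.024],[0.36,0.002,0.018,-0.001,0,0,-0.036]]]}}

```text
t: 18.85
eef_pos: [491.0, -223.5, 61.5]
tool_rot: [-3.082, -0.596, 0.005]
wrist_force: [-4.2, 3.6, 2.4]
grip_width: 0.318
grip_force: 2.4
```

Call:
{"method": "step_arm", "body": {"increments": [[[0.36,0,0.005,0,0,0,-0.012],[0.36,0.001,0.01,0,0,0,-0.024]]]}}

```text
t: 19.1
eef_pos: [492.6, -226.8, 61.5]
tool_rot: [-3.069, -0.654, 0.006]
wrist_force: [-6.5, 2.9, 1.7]
grip_width: 0.319
grip_force: 2.4
```

```bash
python3 -c "
from h import *
arc([.74,.78,.80,.82])"
```

```text
t 19.1 tcp q 0.706 r 110.7 z 61.5 F [-6.54  2.86  1.72] Ft -5.23 w 0.319
0.74 [0.0018, 0.0093, -0.0014] turn z -0.0162
0.78 [0.0023, 0.0203, -0.0014] turn z -0.0416
0.8 [0.0027, 0.0258, -0.0014] turn z -0.0544
0.82 [0.0032, 0.0313, -0.0015] turn z -0.0671
```

Call:
{"method": "step_arm", "body": {"increments": [[[0.36,0.002,0.009,-0.001,0,0,-0.016],[0.36,0.002,0.015,-0.001,0,0,-0.03],[0.36,0.002,0.02,-0.001,0,0,-0.042],[0.36,0.003,0.026,-0.001,0,0,-0.054],[0.36,0.003,0.031,-0.001,0,0,-0.067]]]}}

```text
t: 19.73
eef_pos: [498.4, -237.3, 61.6]
tool_rot: [-3.03, -0.815, 0.006]
wrist_force: [-4.1, 4.6, 1.2]
grip_width: 0.321
grip_force: 2.9
```

Run:
```python
from h import *
arc([.74,.66,.58,.50,.42,.34,.26,.18])
im,d=ctrl.read_camera('top');C=cloud('top',d)
for n in('clamp_jaw','brick'):
    print(n,[(np.round(x['position'],1).tolist(),round(x['p'],2)) for x in ctrl.pinpoint('top',n)[:1]])
arc([])
```

```text
t 19.73 tcp q 0.815 r 110.2 z 61.6 F [-4.06  4.56  1.17] Ft -5.98 w 0.321
0.74 [0.0013, -0.0207, -0.001] turn z 0.0508
0.66 [0.0039, -0.0425, -0.0009] turn z 0.1017
0.58 [0.0083, -0.0641, -0.0008] turn z 0.1526
0.5 [0.0144, -0.0852, -0.0007] turn z 0.2036
0.42 [0.0221, -0.1058, -0.0006] turn z 0.2545
0.34 [0.0315, -0.1257, -0.0005] turn z 0.3054
0.26 [0.0424, -0.1448, -0.0005] turn z 0.3564
0.18 [0.0548, -0.163, -0.0004] turn z 0.4073
clamp_jaw [([600.7, -105.0, 7.7], 0.71)]
brick [([598.4, -23.7, 9.8], 0.83)]
t 19.88 tcp q 0.817 r 110.2 z 61.6 F [-4.28  3.48  0.63] Ft -5.15 w 0.322
```

Call:
{"method": "step_arm", "body": {"increments": [[[0.36,0.001,-0.021,0,0,0,0.05],[0.36,0.004,-0.042,0,0,0,0.1],[0.36,0.008,-0.064,0,0,0,0.152],[0.36,0.014,-0.085,0,0,0,0.203],[0.36,0.022,-0.106,0,0,0,0.254],[0.36,0.031,-0.126,0,0,0,0.305],[0.36,0.042,-0.145,0,0,0,0.356],[0.36,0.055,-0.163,0,0,0,0.407]]]}}

```text
t: 20.88
eef_pos: [487.0, -171.2, 62.5]
tool_rot: [3.136, -0.184, -0.001]
wrist_force: [-0.8, -1.0, 0.8]
grip_width: 0.316
grip_force: 0.6
```

```bash
python3 -c "
from h import *
arc([.12,.07,.03,0.01,0,-.005])"
```

```text
t 20.88 tcp q 0.189 r 107.6 z 62.5 F [-0.77 -1.03  0.8 ] Ft 1.1 w 0.316
0.12 [-0.0056, -0.0188, 0.0012] turn z 0.0364
0.07 [-0.0044, -0.0326, 0.0012] turn z 0.0682
0.03 [-0.003, -0.0435, 0.0012] turn z 0.0937
0.01 [-0.0022, -0.0489, 0.0012] turn z 0.1064
0 [-0.0017, -0.0516, 0.0012] turn z 0.1128
-0.005 [-0.0015, -0.053, 0.0012] turn z 0.116
```

Call:
{"method": "step_arm", "body": {"increments": [[[0.36,-0.005,-0.019,0.001,0,0,0.036],[0.36,-0.004,-0.032,0.001,0,0,0.068],[0.36,-0.003,-0.043,0.001,0,0,0.094],[0.36,-0.002,-0.049,0.001,0,0,0.106],[0.36,-0.002,-0.052,0.001,0,0,0.113],[0.36,-0.002,-0.053,0.001,0,0,0.116]]]}}

```text
t: 21.62
eef_pos: [489.0, -150.2, 62.2]
tool_rot: [3.107, -0.465, 0.0]
wrist_force: [0.8, -0.5, 0.9]
grip_width: 0.32
grip_force: 0.3
```

Call:
{"method": "step_arm", "body": {"increments": [[[-0.1,0,0.005,0,0,0,0],[-0.1,0,0.005,0,0,0,0],[-0.1,0,0.005,0,0,0,0],[-0.1,0,0.005,-0.08,0,0,0],[-0.1,0,0.005,-0.18,0,0,0],[-0.1,0,0.005,-0.28,0,0,0],[-0.1,0,0.005,-0.36,0,0,0],[-0.1,0,0.005,-0.4,0,0,0]]]}}

```text
t: 22.62
eef_pos: [488.9, -152.2, 223.8]
tool_rot: [3.107, -0.465, 0.004]
wrist_force: [1.1, 0.5, 0.2]
grip_width: 0.548
grip_force: 0.0
```

Run:
```python
from h import *
im,d=ctrl.read_camera('wrist');save('w6.png',im);C=cloud('wrist',d);z=C[...,2]
print([(np.round(x['position'],1).tolist(),round(x['p'],2)) for x in ctrl.pinpoint('wrist','lever_knob')[:1]])
m=((z>88)&(z<104)&(abs(C[...,0]-488)<30)&(abs(C[...,1]+150)<40)&(d>0));Q=C[m]
c=np.array(cv2.minEnclosingCircle(Q[:,:2].astype(np.float32))[0]);print(c,'q',(np.arctan2(*(c-A)[::-1])-np.radians(YAW)-2.766)%(2*np.pi))
to(487,-150,220,73)
```

```text
[([486.0, -152.4, 93.0], 0.69)]
[ 488.53308105 -154.06573486] q 0.031092475373832862
t 22.73 at [ 489.1 -152.2  223.4] psi -107.01 shift [-0.0067, -0.0038, 0.0085] turn [0.0, -0.0018, -0.0001] mm 5 F [-0.4 -0.4 -0.2] w 0.55
```

View pics/w6.png

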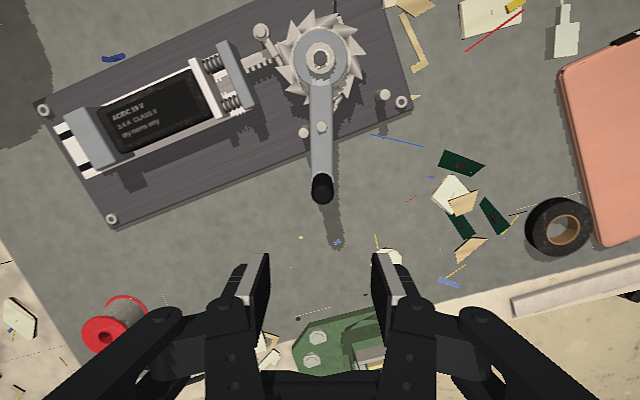

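```bash
python3 -c "
from h import *
print(ctrl.job_done())"
```

```text
the job is handed in; nothing more can be done
None
```

I placed the brick on the bed and clamped it against the stop with two full lever strokes. The last stroke ended with about 5.2–6.0 N at the knob, roughly 30–36 N of clamping. I left the lever swung back at about 0.03 rad with the gripper clear, and handed the job in at about 23 s; no verdict was returned.

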